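Snap the retaining clip into the spindle groove

ROBOT

A 6-joint arm with a two-finger parallel gripper is mounted at the origin on a cart in front of the work surface, level with it; the furniture and walls round the work are solid. World frame = base frame: x ahead of the robot, y to its left, z up, the work surface at z = 0. Lengths are in mm, angles in rad, forces in N, time in s.
With the tool pointing down it reaches from about 350 to 875 mm from the base axis. Payload 15.5 kg.
Tool frame: the origin (TCP) lies at the very end of the fingers, on their centre line; the grasp point (between the pads) lies 19 mm behind it; z points along the fingers, y is the line along which they close (so a half turn about z gives the same grasp; the last joint's range is limited). The gripper opens to 85 mm and grips with 20 to 120 N. Pads are 22 mm wide; open, the fingers measure 114 mm over their backs; the gripper's body (76 mm by 85 mm) begins 54 mm behind the grasp point. The pads swing forward as they close: fully open they stand 13 mm farther back than shut.
Start: joints at [-1.218, 0.494, 1.345, -0, 1.302, -0.096], TCP at [271.179, -563.106, 231.277] pointing down, gripper open.
Joint ranges: [-2.91, 2.91], [-0.82, 2.16], [0.22, 2.67], [-1.22, 4.37], [0.12, 2.79], [-3.08, 3.08]. Speed limits (rad/s): [1.89, 1.89, 2.57, 3.01, 3.01, 3.01].

INTERFACE

Orientations are given as a unit quaternion [x, y, z, w].
In Python, from workcell import arm gives the robot as it stands.
- The arm moves only by the tool apply_moves, never from a script. Its argument "increments" is a list of rows, each a list of 6 numbers: the shift along the tool's x, y, z in cm, then the turn, a rotation vector about the tool's x, y, z in rad. In form: [[tx, ty, tz, ax, ay, az], ...]. A call has 1 to 8 rows; each row shifts and turns the commanded pose from where the row before left it, along the tool's axes as they then stand; what a row does not reach is not made up. A row lasts 1/12 s, in which the tool goes at most 41.7 mm and 7.16 degrees, less where a joint would pass 70% of its speed; a pose out of reach is approached as far as the arm can. A call is refused whole if a number of a shift passes 4.17 or a number of a turn 0.125, either way. A call with a gripper value outside its range is refused whole. "gripper" is the finger opening in cm, from 0 to 8.54, set as the call begins (left out, the last holds). The fingers move at their own pace and stop on an object; the grip force is fixed at half the most. Time passes only in rows, so rows that do not move let the fingers close. It gives the time, the measured TCP pose, the force, the opening and the grip force at its end, in the units of the state.
- arm.read_state(): the state, without advancing time (a new reading comes with each control period).
- arm.camera(name): name is "scene" or "top" or "wrist"; returns the picture (400x640x3 uint8, red, green, blue); there is no depth.
- arm.calibration(name): a dict with "mtx" (3x3 intrinsics, pixels), "camera_from_world" (4x4, takes a point from world to camera coordinates). Camera axes: x right, y down, z forward; pixel columns grow to the right and rows downward; lengths in mm; the calibration is good to about 2 mm. A picture is of the moment at which its call begins: read the wrist's pose just before it. calibration takes no time and is no camera call; for the wrist camera it gives the pose at the moment of the call.
- arm.sign_off(): hands the job in; it is judged then, once.
Trained networks look in the newest picture that a camera, given by its name, has taken for a name from the list of things; names that differ only in an ending like _2 or _b are one class to them, and where a whole thing is asked for, a point or a joint stands for the part that bears it (a point fixed in the world has none). Each returns a list of dicts, best first, with "confidence" (0 to 1); they miss things now and then, are a little off and sometimes report something else, mostly with a low value. They report only what shows in the picture. A call takes as long as a camera call. They do not tell look-alikes from the thing itself.
- arm.outline_of(camera, name): "pixels" (400x640 bool, what is visible of it) and "centre" ([column, row] in pixels, amid what is visible of it).
The state is a dict: "clock": time; "joints": joint angles; "qd": joint speeds; "joint_torque": joint torques, N m; "position": TCP position; "tool_rot": TCP orientation; "contact_force": force on the tool from outside, world axes, zero at the start; "moment": the same for the moment, N m; "opening": finger opening in mm; "grasp_force": force on a finger pad.
Only numpy, scipy, OpenCV 4.12 (cv2) and the standard library are available. Lean on these libraries where they do the work, as an engineer would, in place of code of your own. Each camera call takes 0.05 s, during which the arm holds its last target. There are 200 camera calls.

TASK

The spindle of the small tube-rotator stand has lost its retaining clip. Take the spring clip by its grip tab out of the slotted holder, find the ring groove in the spindle between the two bearing blocks by feeling along the spindle's top, and push the clip down crosswise onto the groove until it snaps fully home, then let go of it. Press gently, well under 25 N on the spindle, and leave the timer, the green slide box and the clear plastic cup where they are.

Things in the scene. Friction and masses are not known exactly. Their poses are not given: they have to be found in the camera images.
- stand: Fixed tube-rotator stand: grey base plate 90 x 150 x 12 mm, two aluminium bearing blocks (44 mm in x, 18 mm in y, tops 71 mm above the worktop, centred at y = -55 and +55 mm). Origin: centre of the underside, on the worktop. Its y axis runs along the steel spindle, z up.
- spindle_root (a point): Point on the spindle's axis where it leaves the inner face of the -y bearing block, 60 mm above the worktop; axes as the stand's. The steel spindle is 20 mm thick and stays put. Its one ring groove, 6 mm wide, 12 mm bottom diameter (4 mm deep), is centred anywhere from 28 to 64 mm along +y from here: where exactly is not measured, it must be seen or felt.
- holder: Fixed grey plastic block 64 x 44 x 22 mm, origin at the centre of its underside; a slot along its x axis (35 x 5.6 mm, 18 mm deep) in its top holds the clip upright at the start. Open at the top: lift the clip straight up about 25 mm to free it.
- clip_grip (a point): Point in the middle of the clip's grip tab, the place to pinch; 38 mm above the clip's ring centre, 49 mm above the worktop at the start; axes as clip. The tab is grey plastic, 20 mm wide (x), 10 mm thick (y), reaching 14 mm up and 22 mm down from here. Pinched across its 10 mm the fingers stand above the spindle, clear of the blocks.
- clip: Loose retaining clip, about 30 g: dark spring steel 4 mm thick (y) and 26 mm wide (x), grip tab on top, 59 mm tall over all. Origin: centre of its open ring, which lies on the spindle's axis when home; the steel reaches 7 mm below it, the bridge bears on the groove bottom 6 mm above it. x = across the jaws, y = thin direction (to lie along the spindle), z = up to the tab.
- timer_mid (a point): White bench timer 58 x 72 x 18 mm on the worktop, a bystander; the point is at its centre.
- slide_box_mid (a point): Green slide box 36 x 100 x 72 mm, standing, a bystander; the point is at its centre.
- cup_mid (a point): Clear plastic cup, 56 mm across and 60 mm tall, a bystander; the point is at its centre.
- clip_lips (a point): Midway between the lips of the clip's two sprung jaws (7.5 mm apart, open downward), 5 mm below the ring centre. On the full spindle the lips stop with the ring centre about 15.5 mm above the spindle's axis and go no deeper; over the groove they first stop at about 10.5 mm; from there a push of about 5 to 10 N spreads the jaws and the clip snaps down to 0 mm.
Things that resemble listed ones, but are neither listed nor needed, are in the scene too. Leave any orange look-alike of the stand alone.

How it is judged (in metres and radians):
On the way:
1. the clip has been lifted clear of its holder (z of clip in the frame of holder above 0.035 m), for 0.1 s.
At the end, for the whole second after the job is handed in: The clip sits snapped home in the spindle's groove between the bearing blocks: the centre of its ring within 2.5 mm of the spindle's axis crosswise and in height, and 25 to 67 mm from the inner face of the -y block along it (anywhere in the groove), at rest and released (x of clip in the frame of spindle_root between -0.0025 and 0.0025 m and z of clip in the frame of spindle_root between -0.0025 and 0.0025 m and y of clip in the frame of spindle_root between 0.025 and 0.067 m and linear speed of clip below 0.02 m/s); the robot touches nothing.
It fails at once if the clip is pressed against the spindle or stand too hard: the contact forces on it, jaw wedging included, exceed 40 N (contact force between clip and stand above 40 N).
It fails at once if the timer is moved more than 20 mm (distance of timer_mid from where it was at the start of the episode above 0.02 m).
It fails at once if the slide box is moved more than 20 mm (distance of slide_box_mid from where it was at the start of the episode above 0.02 m).
It fails at once if the plastic cup is moved more than 20 mm (distance of cup_mid from where it was at the start of the episode above 0.02 m).
It also fails if it takes over 64 s, if anything falls off the work surface, if the arm or the gripper's body presses on something with over 40 N, if the wrist force passes 120 N, or if a joint passes its speed limit or range.

## Working session

There is one attempt and no reset: what is moved stays moved. The work goes in short steps, Python scripts to look and compute and a tool call to move; the robot and the scene stay as the last step left them, time stands still between calls to the robot, and variables do not carry over. Pictures are saved under pics/ and viewed, at most 10 in all, crops included, and the job is handed in when it is done.

Besides the shell and the picture viewer there is one more tool, called after "Request:" by a JSON object that holds its "method" and its "body", one argument or row to a line. apply_moves: Moves the arm, as the interface text tells. Its arguments: {"type":"object","properties":{"increments":{"type":"array","items":{"type":"array","items":{"type":"number"}}},"gripper":{"type":"number"}},"required":["increments"]}

```bash
mkdir -p pics; ls; python3 - <<'E'
from workcell import arm
import cv2,numpy as np
s=arm.read_state();print({k:np.round(v,3) for k,v in s.items()})
ims=[]
for c in ["scene","top"]:
    im=arm.camera(c);cv2.imwrite(f"pics/{c}0.png",im[:,:,::-1])
    k=arm.calibration(c);print(c,np.round(k["mtx"],1).tolist(),np.round(k["camera_from_world"],3).tolist())
    for n in ["stand","holder","clip","timer_mid","slide_box_mid","cup_mid"]:
        print(n,[(round(d["confidence"],2),np.round(d["centre"]),int(d["pixels"].sum())) for d in arm.outline_of(c,n)])
print(arm.read_state()["clock"])
E
```

```text
pics
{'clock': np.float64(0.0), 'joints': array([-1.217,  0.494,  1.346, -0.   ,  1.303, -0.096]), 'qd': array([-0.001, -0.001,  0.001,  0.001, -0.001,  0.002]), 'joint_torque': array([ 5.0000e-03, -8.8215e+01, -3.8386e+01,  0.0000e+00,  1.0000e-02,
        0.0000e+00]), 'position': array([ 271.064, -562.76 ,  230.709]), 'tool_rot': array([ 0.975,  0.223, -0.   , -0.001]), 'contact_force': array([ 0.495, -0.553,  0.41 ]), 'moment': array([-0.03 , -0.016, -0.036]), 'grasp_force': np.float64(0.0), 'opening': np.float64(85.347)}
scene [[384.4, 0.0, 318.3], [0.0, 384.4, 203.5], [0.0, 0.0, 1.0]] [[-0.878, -0.479, 0.002, 530.346], [-0.345, 0.627, -0.699, 161.205], [0.333, -0.614, -0.716, 892.047], [0.0, 0.0, 0.0, 1.0]]
stand [(0.85, array([244., 345.]), 3760), (0.56, array([377., 148.]), 89)]
holder [(0.5, array([374., 159.]), 257), (0.49, array([377., 147.]), 72)]
clip [(0.49, array([377., 149.]), 87)]
timer_mid [(0.68, array([312., 290.]), 881)]
slide_box_mid [(0.94, array([231., 263.]), 1338)]
cup_mid [(0.83, array([327., 131.]), 378)]
top [[479.9, 0.0, 308.4], [0.0, 479.9, 199.7], [0.0, 0.0, 1.0]] [[0.001, -1.0, -0.008, 130.624], [-0.996, 0.0, -0.091, 573.238], [0.091, 0.008, -0.996, 1208.915], [0.0, 0.0, 0.0, 1.0]]
stand [(0.96, array([346., 220.]), 2336), (0.95, array([174., 225.]), 2286)]
holder [(0.94, array([434., 224.]), 472)]
clip [(0.42, array([434., 219.]), 58)]
timer_mid [(0.76, array([246., 245.]), 634)]
slide_box_mid []
cup_mid [(0.77, array([442., 156.]), 466)]
0.7
```

View pics/scene0.png

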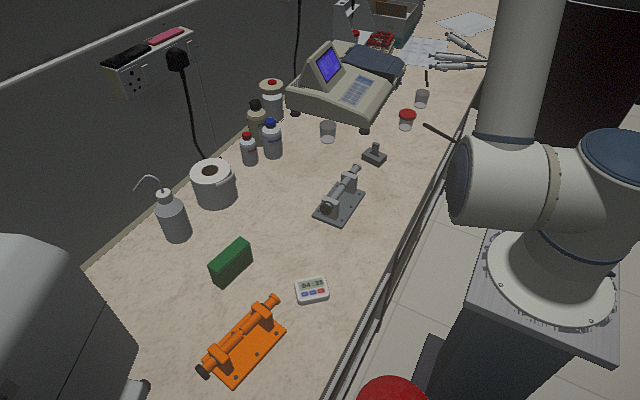

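View pics/top0.png

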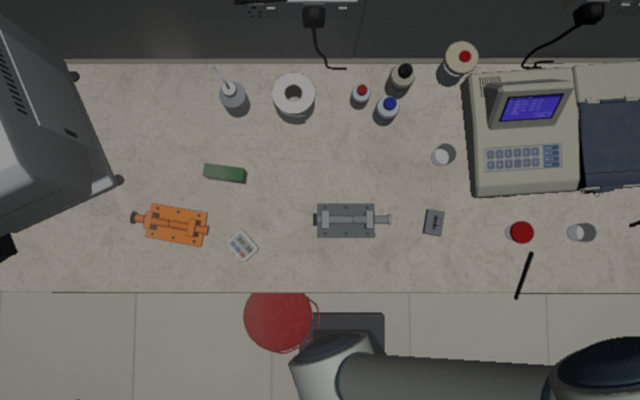

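The top picture shows the grey stand at (346,220), its spindle along the image row, and the holder with the clip at (434,222). The orange look-alike is at (174,225).

```bash
cat > h.py <<'E'
from workcell import arm
import cv2,numpy as np
from scipy.spatial.transform import Rotation as R
def world(k,uv,z):
    M=k["camera_from_world"];M=np.array(M);C=-M[:3,:3].T@M[:3,3]
    d=M[:3,:3].T@np.linalg.inv(k["mtx"])@np.array([uv[0],uv[1],1.])
    return C+d*(z-C[2])/d[2]
def rect(k,pix,z):
    c=max(cv2.findContours(pix.astype(np.uint8),0,1)[0],key=cv2.contourArea)[:,0,:]
    P=np.array([world(k,p,z)[:2] for p in c],np.float32)
    (c,s,a)=cv2.minAreaRect(P);return np.round(c,1),np.round(s,1),round(a,1)
E
python3 - <<'E'
from h import *
im=arm.camera("top");k=arm.calibration("top")
for n,z in [("stand",12),("holder",22),("clip",60),("timer",18),("cup_mid",60)]:
  try:
    for d in arm.outline_of("top",n): print(n,rect(k,d["pixels"],z),round(d["confidence"],2),np.round(world(k,d["centre"],z)))
  except Exception as e: print(n,e)
cv2.imwrite("pics/t1.png",cv2.resize(im[170:270,290:470,::-1],None,fx=4.4,fy=4.4,interpolation=2))
E
```

```text
stand (array([513.2, 492.2]), array([209.1,  89.4]), 80.6) 0.92 [510. 474.  12.]
stand (array([520.5,  17.6]), array([202.4,  90.8]), 90.0) 0.61 [521.  37.  12.]
holder (array([ 515.9, -190.5]), array([49.2, 65.3]), 80.5) 0.72 [ 508. -189.   22.]
timer it knows: clip, clip_grip, clip_lips, cup_mid, holder, slide_box_mid, spindle_root, stand, timer_mid
cup_mid (array([ 685.9, -210.2]), array([58.5, 56.2]), 89.9) 0.74 [ 688. -205.   60.]
cup_mid (array([ 514.2, -180.7]), array([47.3, 58.9]), 78.7) 0.71 [ 509. -183.   60.]
```

View pics/t1.png

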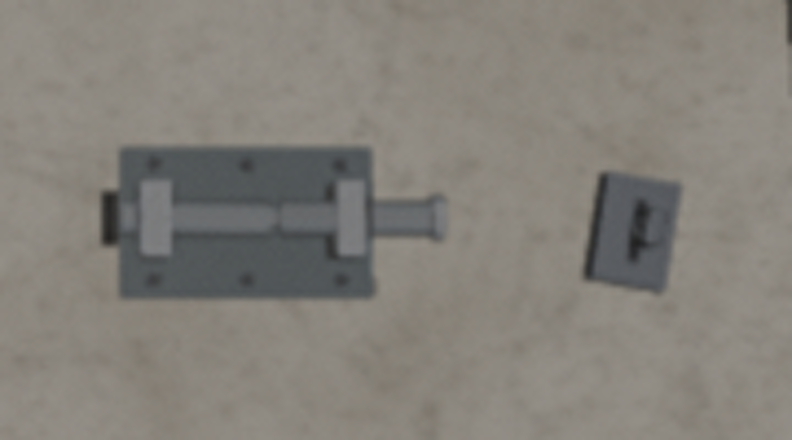

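Request:
{"method": "apply_moves", "body": {
  "increments": [
    [0,0,0,0,0,0.123],
    [0,0,0,0,0,0.123],
    [0,0,0,0,0,0.123],
    [0,0,0,0,0,0.123],
    [0,0,0,0,0,0.123],
    [1.6,-3.7,0,0,0,0],
    [1.6,-3.7,0,0,0,0],
    [1.6,-3.7,0,0,0,0]
  ]
}}

```text
clock: 1.62
position: [337.1, -460.5, 231.1]
tool_rot: [0.996, -0.084, 0.0, -0.0]
contact_force: [-0.1, -0.2, 0.3]
opening: 85.5
grasp_force: 0.0
```

Request:
{"method": "apply_moves", "body": {
  "increments": [
    [1.6,-3.7,0,0,0,0],
    [1.6,-3.7,0,0,0,0],
    [1.6,-3.7,0,0,0,0],
    [1.6,-3.7,0,0,0,0],
    [1.6,-3.7,0,0,0,0],
    [1.6,-3.7,0,0,0,0],
    [1.6,-3.7,0,0,0,0],
    [0,0,0,0,0,0]
  ]
}}

```text
clock: 2.28
position: [493.0, -219.3, 231.5]
tool_rot: [0.997, -0.081, 0.001, -0.001]
contact_force: [-1.1, 0.1, 0.3]
opening: 85.4
grasp_force: 0.0
```

```bash
python3 - <<'E'
from h import *
s=arm.read_state();print(s["clock"],s["position"],R.from_quat(s["tool_rot"]).as_matrix().round(3))
k=arm.calibration("wrist");im=arm.camera("wrist");cv2.imwrite("pics/w1.png",im[:,:,::-1])
print(np.round(k["camera_from_world"],3).tolist(),np.round(k["mtx"],1).tolist())
for n,z in [("holder",22),("clip_grip",63),("clip",63)]:
    for d in arm.outline_of("wrist",n): print(n,rect(k,d["pixels"],z),round(d["confidence"],2),d["centre"],np.round(world(k,d["centre"],z),1))
E
```

```text
2.2833 [ 493.02332463 -219.33432221  231.45332959] [[ 0.987 -0.161  0.001]
 [-0.161 -0.987  0.001]
 [ 0.001 -0.001 -1.   ]]
[[-0.162, -0.987, -0.001, -137.031], [-0.949, 0.155, 0.274, 466.44], [-0.271, 0.045, -0.962, 522.149], [0.0, 0.0, 0.0, 1.0]] [[355.0, 0.0, 316.7], [0.0, 355.0, 198.1], [0.0, 0.0, 1.0]]
holder (array([ 515.9, -191.7]), array([44.3, 65. ]), 79.3) 0.64 [288.7, 145.9] [ 520.3 -196.    22. ]
clip_grip (array([ 519.3, -193. ]), array([12.3, 27.5]), 79.5) 0.82 [285.2, 153.1] [ 519.4 -195.9   63. ]
clip (array([ 519.2, -193.3]), array([12.9, 27.4]), 82.9) 0.93 [283.6, 152.2] [ 520.4 -194.7   63. ]
```

View pics/w1.png

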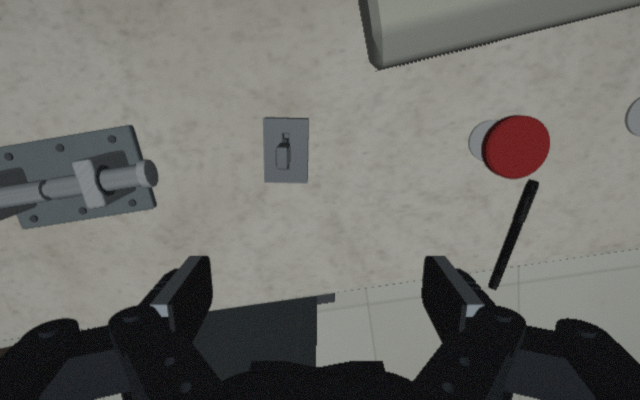

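```bash
python3 - <<'E'
from h import *
im=cv2.imread("pics/w1.png")
c=cv2.resize(im[110:190,255:320],None,fx=7,fy=7,interpolation=2);cv2.imwrite("pics/w1c.png",cv2.convertScaleAbs(c,alpha=2))
E
```

```text
(no output)
```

View pics/w1c.png

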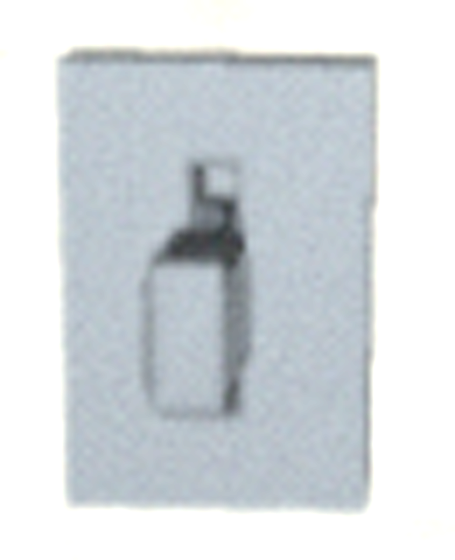

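```bash
cat >> h.py <<'E'
def go(t,yaw_deg):
    s=arm.read_state();M=R.from_quat(s["tool_rot"]).as_matrix()
    y=np.degrees(np.arctan2(M[1,0],M[0,0]))
    print("pos",np.round(s["position"],1),"yaw",round(y,2),"tool shift cm",np.round(M.T@(np.array(t)-s["position"])/10,2),"rotz",round(np.radians(y-yaw_deg),3),"tilt",np.round(M[2,:2],4),"F",np.round(s["contact_force"],1),"open",s["opening"],s["grasp_force"],s["clock"])
E
python3 - <<'E'
from h import *
k=arm.calibration("wrist")
for uv in [(281.9,158),(276.1,147.1),(287.6,147.1),(276.1,168.9),(287.6,168.9)]: print(np.round(world(k,uv,63),1))
p=world(k,(281.9,158),63)
go([p[0],p[1],120],-10.7)
E
```

```text
[ 512.4 -198.5   63. ]
[ 522.7 -195.3   63. ]
[ 521.1 -205.2   63. ]
[ 503.7 -191.5   63. ]
[ 502.  -201.6   63. ]
pos [ 489.9 -225.2  231.3] yaw -9.52 tool shift cm [ 1.78 -3.01 11.13] rotz 0.021 tilt [-0.0001  0.0002] F [-0.4 -0.3  0.4] open 85.44726722447459 0.0 2.4833
```

Request:
{"method": "apply_moves", "body": {
  "increments": [
    [0.33,-0.6,1.7,0,0,0.021],
    [0.33,-0.6,1.7,0,0,0],
    [0.33,-0.6,1.7,0,0,0],
    [0.33,-0.6,1.7,0,0,0],
    [0.33,-0.6,1.7,0,0,0],
    [0.33,-0.6,1.7,0,0,0],
    [0,0,0,0,0,0],
    [0,0,0,0,0,0]
  ],
  "gripper": 4.5
}}

```text
clock: 3.15
position: [515.5, -193.8, 129.0]
tool_rot: [0.996, -0.094, -0.001, -0.0]
contact_force: [0.5, 0.2, 0.5]
opening: 44.9
grasp_force: 0.0
```

Request:
{"method": "apply_moves", "body": {
  "increments": [
    [0,0,0,0,0,0],
    [0,0,0,0,0,0],
    [0,0,0,0,0,0],
    [0,0,0,0,0,0]
  ]
}}

```text
clock: 3.48
position: [516.4, -193.4, 130.0]
tool_rot: [0.996, -0.094, 0.001, 0.0]
contact_force: [0.5, 0.0, -1.0]
opening: 45.4
grasp_force: 0.0
```

```bash
python3 - <<'E'
from h import *
go([515.5,-192.6,30],-10.7)
k=arm.calibration("wrist");im=arm.camera("wrist")
for n,z in [("holder",22),("clip_grip",63),("clip",63)]:
    for d in arm.outline_of("wrist",n): print(n,rect(k,d["pixels"],z),round(d["confidence"],2),d["centre"])
np.save("k2.npy",np.array([k["camera_from_world"]]))
cv2.imwrite("pics/w2.png",cv2.convertScaleAbs(im[:,:,::-1],alpha=1.7))
E
```

```text
pos [ 516.4 -193.4  130. ] yaw -10.75 tool shift cm [-0.11 -0.06 10.  ] rotz -0.001 tilt [0.0011 0.0004] F [ 0.5  0.  -1. ] open 45.355684334786424 0.0 3.4833
holder (array([ 517. , -191.5]), array([45. , 66.8]), 79.2) 0.96 [314.8, 185.1]
clip_grip (array([ 522.8, -193.1]), array([10.5, 32.9]), 78.7) 0.88 [314.4, 206.1]
clip (array([ 522.5, -192.7]), array([11. , 33.7]), 77.3) 0.9 [313.3, 204.6]
```

View pics/w2.png

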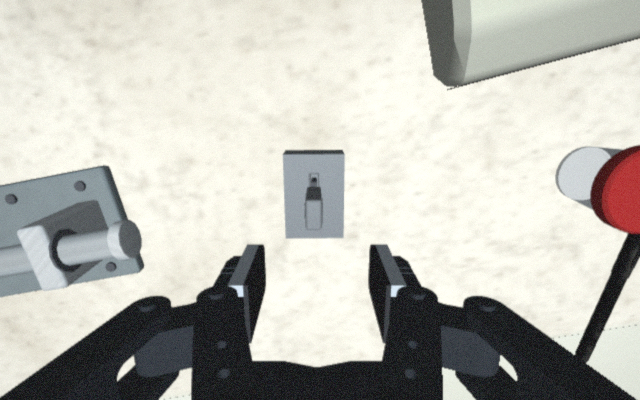

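```bash
python3 - <<'E'
from h import *
k=arm.calibration("wrist");k["camera_from_world"]=np.load("k2.npy")[0]
p=world(k,(314,215),63);print(p)
go([p[0],p[1],30],-10.7)
E
```

```text
[ 515.73276525 -192.03438026   63.        ]
pos [ 516.3 -192.9  129.5] yaw -10.72 tool shift cm [-0.07 -0.08  9.95] rotz -0.0 tilt [0.0003 0.0001] F [-0.   0.2 -0.7] open 45.09673192866262 0.0 3.6833
```

Request:
{"method": "apply_moves", "body": {
  "increments": [
    [-0.07,-0.09,1.5,0,0,0],
    [0,0,1.6,0,0,0],
    [0,0,1.6,0,0,0],
    [0,0,1.6,0,0,0],
    [0,0,1.6,0,0,0],
    [0,0,1.2,0,0,0],
    [0,0,0.8,0,0,0],
    [0,0,0,0,0,0]
  ]
}}

```text
clock: 4.35
position: [515.0, -191.5, 29.0]
tool_rot: [0.996, -0.093, -0.001, -0.0]
contact_force: [-0.3, -0.0, 0.3]
opening: 44.9
grasp_force: 0.0
```

Request:
{"method": "apply_moves", "body": {
  "increments": [
    [0,0,0,0,0,0],
    [0,0,0,0,0,0],
    [0,0,0,0,0,0],
    [0,0,0,0,0,0],
    [0,0,0,0,0,0],
    [0,0,0,0,0,0],
    [0,0,0,0,0,0],
    [0,0,0,0,0,0]
  ],
  "gripper": 0.5
}}

```text
clock: 5.02
position: [516.2, -192.0, 31.0]
tool_rot: [0.996, -0.093, 0.001, 0.0]
contact_force: [-0.0, 1.0, 8.2]
opening: 9.1
grasp_force: 61.7
```

```bash
python3 - <<'E'
from h import *
go([515.7,-192,30],-10.7)
E
```

```text
pos [ 516.2 -192.    31. ] yaw -10.73 tool shift cm [-0.05  0.    0.1 ] rotz -0.0 tilt [0.0013 0.0003] F [-0.   1.   8.2] open 9.074607603497817 61.726237535476685 5.0167
```

Request:
{"method": "apply_moves", "body": {
  "increments": [
    [0,0,-0.5,0,0,0],
    [0,0,-1.2,0,0,0],
    [0,0,-2,0,0,0],
    [0,0,-2,0,0,0],
    [0,0,-2,0,0,0],
    [0,0,-2,0,0,0],
    [0,0,-1.7,0,0,-0.09],
    [0,0,-0.6,0,0,-0.097]
  ]
}}

```text
clock: 5.68
position: [516.5, -192.3, 153.2]
tool_rot: [1.0, 0.002, 0.001, 0.001]
contact_force: [0.3, -0.7, 0.1]
opening: 9.0
grasp_force: 60.6
```

```bash
python3 - <<'E'
from h import *
k=arm.calibration("top")
for uv,z in [((353,219.1),68),((328.9,219),71),((366.6,219),71)]: print(np.round(world(k,uv,z),1))
go([520,0,150],0)
E
```

```text
[521.1  19.8  68. ]
[521.2  79.6  71. ]
[521.2 -13.5  71. ]
pos [ 516.5 -192.3  153.2] yaw 0.2 tool shift cm [  0.41 -19.23   0.29] rotz 0.003 tilt [0.003  0.0016] F [ 0.3 -0.7  0.1] open 9.039233987735857 60.580891370773315 5.6833
```

Request:
{"method": "apply_moves", "body": {
  "increments": [
    [0,-2.4,-0.3,0,0,0],
    [0,-2.4,-0.3,0,0,0],
    [0,-2.4,-0.3,0,0,0],
    [0,-2.4,-0.3,0,0,0],
    [0,-2.4,-0.3,0,0,0],
    [0,-2.4,-0.3,0,0,0],
    [0,-2.4,0,0,0,0.003],
    [0,0,0,0,0,0]
  ]
}}

```text
clock: 6.35
position: [515.3, -20.6, 168.9]
tool_rot: [1.0, -0.001, 0.0, -0.0]
contact_force: [-1.1, -0.4, 0.2]
opening: 8.9
grasp_force: 60.6
```

Request:
{"method": "apply_moves", "body": {
  "increments": [
    [0,0,0,0,0,0],
    [0,0,0,0,0,0],
    [0,0,0,0,0,0],
    [0,0,0,0,0,0],
    [0,0,0,0,0,0],
    [0,0,0,0,0,0]
  ]
}}

```text
clock: 6.85
position: [515.7, -24.4, 168.2]
tool_rot: [1.0, -0.002, -0.0, 0.0]
contact_force: [-0.1, -0.4, 0.5]
opening: 9.1
grasp_force: 60.6
```

```bash
python3 - <<'E'
from h import *
go([521,20,130],0)
k=arm.calibration("wrist");im=arm.camera("wrist")
np.save("k3.npy",np.array([k["camera_from_world"]]))
for n,z in [("stand",12),("clip",80)]:
    for d in arm.outline_of("wrist",n): print(n,rect(k,d["pixels"],z),round(d["confidence"],2),d["centre"])
cv2.imwrite("pics/w3.png",im[:,:,::-1]);cv2.imwrite("pics/w3b.png",cv2.convertScaleAbs(im[:,:,::-1],alpha=1.6))
E
```

```text
pos [515.7 -24.4 168.2] yaw -0.23 tool shift cm [ 0.51 -4.44  3.82] rotz -0.004 tilt [-0.0001  0.    ] F [-0.1 -0.4  0.5] open 9.148715398581373 60.57860970497131 6.85
stand (array([521.7,  37.3]), array([244.1,  91. ]), 89.7) 0.84 [240.2, 180.6]
clip (array([461.9, -24.7]), array([18.4, 85.4]), 89.2) 0.7 [317.8, 278.4]
```

View pics/w3b.png

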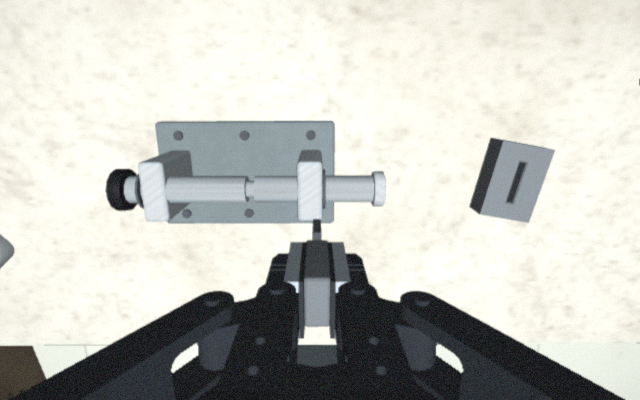

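```bash
python3 - <<'E'
from h import *
k=arm.calibration("wrist");k["camera_from_world"]=np.load("k3.npy")[0]
g=cv2.GaussianBlur(cv2.cvtColor(cv2.imread("pics/w3.png"),6),(3,3),0).astype(float)
for cs in [range(175,240,8),range(262,296,5),range(335,370,5)]:
    for c in cs:
        d=np.diff(g[168:210,c-1:c+2].mean(1)); a=168.5+np.argmax(d);b=168.5+np.argmin(d)
        print(c,a,b,np.round(world(k,(c,(a+b)/2),60)[:2],1))
p=g[182:194,225:330].mean(0);print("profile",p.round().astype(int).tolist())
for c in [246,255,250.5]: print(world(k,(c,188),66))
E
```

```text
175 177.5 201.5 [520.8  78.4]
183 177.5 201.5 [520.8  72.6]
191 177.5 200.5 [521.1  66.7]
199 177.5 175.5 [530.4  60. ]
207 177.5 174.5 [530.8  54.2]
215 177.5 175.5 [530.4  48.5]
223 177.5 174.5 [530.7  42.7]
231 177.5 175.5 [530.3  36.9]
239 177.5 174.5 [530.7  31.1]
262 177.5 199.5 [521.3  15. ]
267 177.5 199.5 [521.3  11.3]
272 177.5 199.5 [521.2   7.7]
277 177.5 199.5 [521.2   4. ]
282 177.5 199.5 [5.212e+02 4.000e-01]
287 177.5 199.5 [521.2  -3.3]
292 177.5 199.5 [521.2  -6.9]
335 201.5 174.5 [521.4 -38.3]
340 201.5 174.5 [521.4 -41.9]
345 201.5 174.5 [521.4 -45.6]
350 201.5 174.5 [521.3 -49.2]
355 201.5 174.5 [521.3 -52.8]
360 201.5 174.5 [521.3 -56.5]
365 201.5 174.5 [521.3 -60.1]
profile [123, 123, 123, 122, 122, 123, 123, 122, 123, 123, 123, 122, 122, 122, 122, 122, 122, 122, 115, 100, 94, 105, 115, 118, 118, 117, 117, 118, 119, 120, 120, 120, 120, 120, 120, 120, 120, 120, 120, 120, 120, 120, 120, 120, 120, 121, 121, 121, 120, 120, 120, 121, 121, 121, 120, 120, 120, 120, 121, 121, 121, 121, 121, 121, 121, 121, 121, 121, 121, 121, 121, 119, 119, 126, 134, 139, 142, 144, 144, 144, 145, 145, 145, 144, 144, 144, 144, 145, 145, 145, 145, 145, 144, 143, 140, 134, 117, 92, 73, 74, 91, 111, 121, 122, 123]
[523.23199618  25.35827847  66.        ]
[523.20227761  18.95745149  66.        ]
[523.21713706  22.15790055  66.        ]
```

Request:
{"method": "apply_moves", "body": {
  "increments": [
    [0.3,-1.6,0,0,0,-0.004],
    [0.3,-1.6,0,0,0,0],
    [0,-1.54,0,0,0,0],
    [0,0,1.5,0,0,0],
    [0,0,1.5,0,0,0],
    [0,0,1.5,0,0,0],
    [0,0,1.3,0,0,0],
    [0,0,0.5,0,0,0]
  ]
}}

```text
clock: 7.67
position: [521.0, 23.5, 103.8]
tool_rot: [1.0, 0.0, -0.001, -0.0]
contact_force: [0.2, 0.1, -0.4]
opening: 8.9
grasp_force: 60.6
```

Request:
{"method": "apply_moves", "body": {
  "increments": [
    [0,0,0,0,0,0],
    [0,0,0,0,0,0],
    [0,0,0,0,0,0],
    [0,0,0,0,0,0],
    [0,0,0,0,0,0],
    [0,0,0,0,0,0]
  ]
}}

```text
clock: 8.17
position: [522.0, 23.5, 105.7]
tool_rot: [1.0, 0.0, 0.0, 0.0]
contact_force: [-0.7, -0.5, 0.8]
opening: 8.6
grasp_force: 60.6
```

```bash
python3 - <<'E'
from h import *
go([521.7,23,95.5],0)
k=arm.calibration("wrist");im=arm.camera("wrist")
c=cv2.resize(im[150:300,200:400,::-1],None,fx=4,fy=4,interpolation=2)
cv2.imwrite("pics/w4.png",cv2.convertScaleAbs(c,alpha=1.6))
E
```

```text
pos [522.   23.5 105.7] yaw 0.04 tool shift cm [-0.03  0.05  1.02] rotz 0.001 tilt [0.0008 0.    ] F [-0.7 -0.5  0.8] open 8.625402344934875 60.59374809265137 8.1667
```

View pics/w4.png

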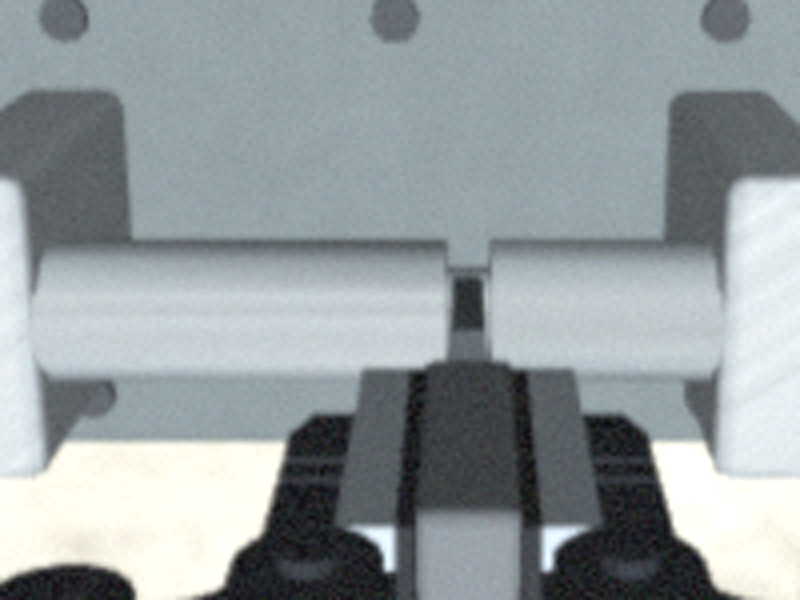

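The clip steel (crop columns 453–483) lies centred over the groove (447–490). I'll go down gently.

Request:
{"method": "apply_moves", "body": {
  "increments": [
    [0,0,0.25,0,0,0],
    [0,0,0.25,0,0,0],
    [0,0,0.2,0,0,0],
    [0,0,0.15,0,0,0],
    [0,0,0.1,0,0,0],
    [0,0,0.1,0,0,0],
    [0,0,0,0,0,0],
    [0,0,0,0,0,0]
  ]
}}

```text
clock: 8.88
position: [521.8, 23.5, 94.7]
tool_rot: [1.0, 0.0, -0.0, -0.0]
contact_force: [0.3, -0.7, -0.6]
opening: 9.1
grasp_force: 60.6
```

Request:
{"method": "apply_moves", "body": {
  "increments": [
    [0,0,0.05,0,0,0],
    [0,0,0.05,0,0,0],
    [0,0,0.05,0,0,0],
    [0,0,0,0,0,0],
    [0,0,0,0,0,0]
  ]
}}

```text
clock: 9.3
position: [521.7, 23.5, 93.3]
tool_rot: [1.0, 0.0, -0.0, -0.0]
contact_force: [0.1, -0.0, -0.6]
opening: 8.9
grasp_force: 60.6
```

Request:
{"method": "apply_moves", "body": {
  "increments": [
    [0,0,0.05,0,0,0],
    [0,0,0.05,0,0,0],
    [0,0,0.05,0,0,0],
    [0,0,0.05,0,0,0],
    [0,0,0,0,0,0],
    [0,0,0,0,0,0]
  ]
}}

```text
clock: 9.8
position: [521.7, 23.5, 91.2]
tool_rot: [1.0, 0.0, -0.0, 0.0]
contact_force: [-0.6, 0.0, -0.5]
opening: 9.4
grasp_force: 60.6
```

Request:
{"method": "apply_moves", "body": {
  "increments": [
    [0,0,0.05,0,0,0],
    [0,0,0.05,0,0,0],
    [0,0,0,0,0,0],
    [0,0,0,0,0,0]
  ]
}}

```text
clock: 10.13
position: [521.8, 23.5, 90.3]
tool_rot: [1.0, 0.0, -0.0, 0.0]
contact_force: [0.2, -0.4, 0.3]
opening: 9.3
grasp_force: 60.6
```

Request:
{"method": "apply_moves", "body": {
  "increments": [
    [0,0,0.05,0,0,0],
    [0,0,0.05,0,0,0],
    [0,0,0,0,0,0],
    [0,0,0,0,0,0]
  ]
}}

```text
clock: 10.47
position: [521.8, 23.5, 89.3]
tool_rot: [1.0, 0.0, 0.0, 0.0]
contact_force: [0.1, 0.3, 1.8]
opening: 9.1
grasp_force: 61.2
```

Request:
{"method": "apply_moves", "body": {
  "increments": [
    [0,0,0.05,0,0,0],
    [0,0,0,0,0,0],
    [0,0,0,0,0,0]
  ]
}}

```text
clock: 10.72
position: [522.0, 23.5, 89.0]
tool_rot: [1.0, 0.0, 0.0, 0.0]
contact_force: [-1.2, 0.1, 7.1]
opening: 9.2
grasp_force: 61.9
```

Request:
{"method": "apply_moves", "body": {
  "increments": [
    [0,0,0.03,0,0,0],
    [0,0,0,0,0,0],
    [0,0,0,0,0,0]
  ]
}}

```text
clock: 10.97
position: [521.9, 23.5, 88.6]
tool_rot: [1.0, 0.0, 0.0, 0.0]
contact_force: [-0.6, -0.0, 3.1]
opening: 8.8
grasp_force: 61.4
```

Request:
{"method": "apply_moves", "body": {
  "increments": [
    [0,0,0.03,0,0,0],
    [0,0,0,0,0,0],
    [0,0,0,0,0,0]
  ]
}}

```text
clock: 11.22
position: [521.8, 23.5, 88.2]
tool_rot: [1.0, 0.0, 0.0, 0.0]
contact_force: [-0.4, 0.1, 4.4]
opening: 9.2
grasp_force: 61.4
```

Jaws are spreading with low force, so I'll go on.

Request:
{"method": "apply_moves", "body": {
  "increments": [
    [0,0,0.04,0,0,0],
    [0,0,0,0,0,0],
    [0,0,0.04,0,0,0],
    [0,0,0,0,0,0]
  ]
}}

```text
clock: 11.55
position: [521.8, 23.5, 87.3]
tool_rot: [1.0, 0.0, -0.0, 0.0]
contact_force: [0.8, 2.9, 2.0]
opening: 9.4
grasp_force: 60.9
```

Request:
{"method": "apply_moves", "body": {
  "increments": [
    [0,0,0.04,0,0,0],
    [0,0,0,0,0,0],
    [0,0,0.04,0,0,0],
    [0,0,0,0,0,0]
  ]
}}

```text
clock: 11.88
position: [521.7, 23.5, 86.5]
tool_rot: [1.0, 0.0, -0.0, 0.0]
contact_force: [1.3, -1.9, 1.2]
opening: 9.1
grasp_force: 60.7
```

Request:
{"method": "apply_moves", "body": {
  "increments": [
    [0,0,0.05,0,0,0],
    [0,0,0.05,0,0,0],
    [0,0,0.05,0,0,0],
    [0,0,0.05,0,0,0],
    [0,0,0,0,0,0],
    [0,0,0,0,0,0]
  ]
}}

```text
clock: 12.38
position: [521.6, 23.6, 84.4]
tool_rot: [1.0, 0.0, -0.0, -0.0]
contact_force: [0.3, 0.9, -3.8]
opening: 9.4
grasp_force: 60.0
```

Request:
{"method": "apply_moves", "body": {
  "increments": [
    [0,0,0.05,0,0,0],
    [0,0,0.05,0,0,0],
    [0,0,0.05,0,0,0],
    [0,0,0.05,0,0,0],
    [0,0,0,0,0,0],
    [0,0,0,0,0,0]
  ]
}}

```text
clock: 12.88
position: [521.6, 23.5, 82.4]
tool_rot: [1.0, 0.0, -0.0, -0.0]
contact_force: [-0.1, 0.5, -4.4]
opening: 9.0
grasp_force: 59.9
```

Request:
{"method": "apply_moves", "body": {
  "increments": [
    [0,0,0.05,0,0,0],
    [0,0,0.05,0,0,0],
    [0,0,0.05,0,0,0],
    [0,0,0,0,0,0],
    [0,0,0,0,0,0]
  ]
}}

```text
clock: 13.3
position: [521.7, 23.5, 81.0]
tool_rot: [1.0, 0.0, -0.0, -0.0]
contact_force: [0.3, 0.1, -5.1]
opening: 9.2
grasp_force: 60.0
```

Request:
{"method": "apply_moves", "body": {
  "increments": [
    [0,0,0.05,0,0,0],
    [0,0,0.03,0,0,0],
    [0,0,0,0,0,0],
    [0,0,0,0,0,0]
  ]
}}

```text
clock: 13.63
position: [521.8, 23.5, 80.3]
tool_rot: [1.0, 0.0, 0.0, -0.0]
contact_force: [-0.6, 0.6, -3.5]
opening: 9.0
grasp_force: 60.1
```

Request:
{"method": "apply_moves", "body": {
  "increments": [
    [0,0,0.04,0,0,0],
    [0,0,0,0,0,0],
    [0,0,0.03,0,0,0],
    [0,0,0,0,0,0]
  ]
}}

```text
clock: 13.97
position: [521.9, 23.5, 79.8]
tool_rot: [1.0, 0.0, 0.0, 0.0]
contact_force: [-1.1, -0.4, 3.2]
opening: 9.1
grasp_force: 61.0
```

Request:
{"method": "apply_moves", "body": {
  "increments": [
    [0,0,0.03,0,0,0],
    [0,0,0,0,0,0],
    [0,0,0,0,0,0]
  ]
}}

```text
clock: 14.22
position: [521.9, 23.5, 79.6]
tool_rot: [1.0, 0.0, 0.0, 0.0]
contact_force: [-1.8, -0.1, 7.3]
opening: 9.1
grasp_force: 61.7
```

Request:
{"method": "apply_moves", "body": {
  "increments": [
    [0,0,0,0,0,0],
    [0,0,0,0,0,0],
    [0,0,0,0,0,0],
    [0,0,0,0,0,0],
    [0,0,0,0,0,0],
    [0,0,0,0,0,0]
  ],
  "gripper": 3.5
}}

```text
clock: 14.72
position: [521.7, 23.5, 79.2]
tool_rot: [1.0, 0.0, -0.0, -0.0]
contact_force: [-0.7, 0.5, 0.4]
opening: 34.9
grasp_force: 0.0
```

Request:
{"method": "apply_moves", "body": {
  "increments": [
    [0,0,-0.5,0,0,0],
    [0,0,-1,0,0,0],
    [0,0,-2,0,0,0],
    [0,0,-2,0,0,0],
    [0,0,-2,0,0,0],
    [-1,0,-2,0,0,0],
    [-1,0,0,0,0,0],
    [0,0,0,0,0,0]
  ]
}}

```text
clock: 15.38
position: [500.6, 23.6, 175.7]
tool_rot: [1.0, 0.0, 0.001, 0.0]
contact_force: [0.1, 0.2, -0.3]
opening: 35.3
grasp_force: 0.0
```

Request:
{"method": "apply_moves", "body": {
  "increments": [
    [0,0,0,0,0,0],
    [0,0,0,0,0,0],
    [0,0,0,0,0,0],
    [0,0,0,0,0,0],
    [0,0,0,0,0,0],
    [0,0,0,0,0,0]
  ]
}}

```text
clock: 15.88
position: [501.8, 23.5, 174.0]
tool_rot: [1.0, 0.0, -0.0, -0.0]
contact_force: [0.5, -0.3, -0.3]
opening: 34.7
grasp_force: 0.0
```

```bash
python3 - <<'E'
from h import *
go([521.7,23,95.5],0)
im=arm.camera("wrist");k=arm.calibration("wrist")
for d in arm.outline_of("wrist","clip_grip"): print(rect(k,d["pixels"],112),d["confidence"])
cv2.imwrite("pics/w5.png",cv2.convertScaleAbs(cv2.resize(im[80:280,180:440,::-1],None,fx=3,fy=3,interpolation=2),alpha=1.6))
print(world(k,(316.7,200),112))
E
```

```text
pos [501.8  23.5 174. ] yaw 0.05 tool shift cm [1.99 0.05 7.85] rotz 0.001 tilt [-0.0005 -0.0001] F [ 0.5 -0.3 -0.3] open 34.720828929560746 0.0 15.8833
(array([526.,  21.]), array([29.5, 10.8]), 0.0) 0.78
[511.90867714  23.01284702 112.        ]
```

View pics/w5.png

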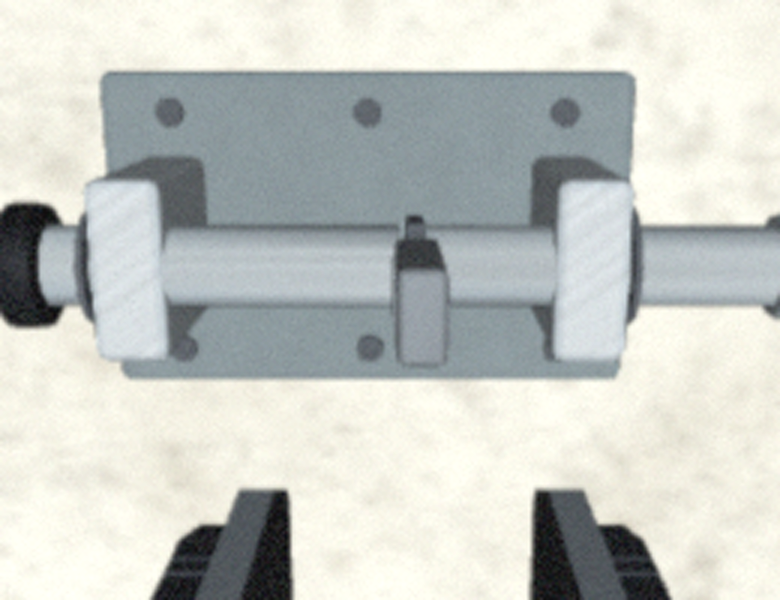

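The tab (crop 422,315) stands upright over the spindle, seated in the groove. The gripper is clear of everything.

```bash
python3 -c "
from workcell import arm
print(arm.sign_off())"
```

```text
the job is handed in; nothing more can be done
None
```

I pushed the clip down until it snapped into the spindle groove, let go of it, and handed the job in. The highest sampled push on the spindle was about 7 N; the sign-off call gave no verdict.

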